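# Restart the bench dust extractor on slow

## Robot

A 6-joint arm with a two-finger parallel gripper is mounted at the origin on a cart in front of the work surface, level with it; the furniture and walls round the work are solid. World frame = base frame: x ahead of the robot, y to its left, z up, the work surface at z = 0. Lengths are in m, angles in rad, forces in N, time in s.
With the tool pointing down it reaches from about 0.275 to 1 m from the base axis. Payload 8.4 kg.
Tool frame: the origin (TCP) lies on the centre line of the jaws, within the pads' length; the fingertips stand 17 mm ahead of it and the grasp point (between the pads) lies 2 mm behind it (bot.tcp_to_tips is the z of the fingertips in the tool frame, in m); z points along the fingers, y is the line along which they close (so a half turn about z gives the same grasp; the last joint's range is limited). The gripper opens to 85 mm and grips with 20 to 120 N. Pads are 22 mm wide; open, the fingers measure 114 mm over their backs; the gripper's body (76 mm by 85 mm) begins 54 mm behind the grasp point. The pads swing forward as they close: fully open they stand 13 mm farther back than shut.
Start: joints at [-1.311, 0.353, 1.633, -0, 1.155, -0.002], TCP at [0.162, -0.604, 0.248] pointing down, gripper open.
Joint ranges: [-2.63, 2.63], [-0.92, 2.1], [0.06, 2.66], [-1.3, 4.44], [0, 2.69], [-3.02, 3.02]. Speed limits (rad/s): [2.22, 2.22, 2.79, 3.14, 3.14, 3.14].

## Interface

Orientations are given as a unit quaternion [x, y, z, w].
In Python, from workcell import bot, hand, kinematics, get_obs, vision, hand_in gives the robot as it stands. The module is installed in compiled form; this text tells all that it offers. Calls block until the motion is done:
- bot.reach(position, orientation): joint-space move of the TCP to a pose.
- bot.servo_line(position, ori=None, velocity=0.15): straight line of the TCP; ori=None keeps the orientation; velocity is the mean speed in m/s.
- bot.goto_joints(angles): joint-space move.
- hand.move_gripper(opening, strength=None): finger opening in m; strength is the grip in N (None keeps the last); returns when the fingers have stopped.
- bot.dwell(seconds).
- kinematics.solve_ik(position, orientation): joint angles nearest the present ones, or None.
- get_obs(): the state.
- vision.read_camera(name): name is "scene" or "side" or "wrist"; returns a dict with "frame" (400x640x3 uint8, red, green, blue), "intrinsics" (3x3 intrinsics, pixels), "dist" ([k1, k2, p1, p2, k3] as OpenCV has them; the pictures are not rectified), "view" (4x4, takes a point from world to camera coordinates). Camera axes: x right, y down, z forward; pixel columns grow to the right and rows downward; lengths in m; the calibration is good to about 2 mm. A picture is of the moment at which its call begins. There is no depth.
A pose or a line that the arm cannot do raises bot.IKError and nothing moves.
- hand_in(): hands the job in; it is judged then, once.
The state is a dict: "time_s": time; "joint_pos": joint angles; "joint_vel": joint speeds; "joint_efforts": joint torques, N m; "position": TCP position; "orientation": TCP orientation; "wrist_force": force on the tool from outside, world axes, zero at the start; "ft_torque": the same for the moment, N m; "gripper_width": finger opening in m; "grip_force": force on a finger pad.
Only numpy, scipy, OpenCV 4.12 (cv2) and the standard library are available. Lean on these libraries where they do the work, as an engineer would, in place of code of your own. Each camera call takes 0.05 s, during which the arm holds its last target. There are 200 camera calls.

## Task

The bench dust extractor was left with its mains rocker off and its full-speed key latched down, so it would start with a blast that sucks up small parts. Pressing with the closed fingers, start it on slow instead: press the release key so that the full-speed key pops up, then press the raised far end of the mains rocker to switch it on, and then press the slow key right down so that it stays latched. Press no other key and nothing out of turn, and do not lift or shift the small things lying on and around the extractor.

Things in the scene. Friction and masses are not known exactly. Their poses are not given: they have to be found in the camera images.
- extractor: grey sheet-steel bench dust extractor, 250 deep (x) x 300 wide (y) mm, fixed to the desk. Origin: centre of its underside, on the desk; +x points to its back, +y to its left as the robot sees it, +z up. In front a level black control panel, behind it a ledge with a rubber mat, then (from x = +31 mm) the intake head with its grille, 127 mm high
- panel_mid (a point): middle of the black control panel's top face, 60 mm above the desk (panel 76 deep x 286 wide mm), axes as the extractor's. In a row through it from left to right: rocker at y = +92 mm, then four white keys: release at -8, slow -46, medium -84, full -122 mm. White marks in front of the keys: a ring at release; one, two, three dots at slow, medium, full
- ledge_mid (a point): middle of the ledge's rubber mat (66 deep x 262 wide mm, 58.5 mm above the desk), 75 mm behind the row of keys
- key_release (a joint): release key, white, cap 32 (x) x 20 (y) mm with four fine ridges across its top. 0 = up (top 19 mm above the panel), grows in metres as it goes down, stop at 0.013. Return spring 1.5 N at the top to 3.5 N at the bottom. It never latches; by 0.005 down it has shoved the latch bar aside and whichever speed key was latched springs up
- key_slow (a joint): slow key, smooth white cap 32 x 20 mm. 0 = up (top 19 mm above the panel), grows in metres as it goes down, stop at 0.013. It latches when pushed past 0.0105 and then rests at about 0.009 (top 10 mm above the panel). Spring as for the release key, with about 1 N more midway to shove the latch bar. Pressing any speed key also releases the one that was latched
- key_medium (a joint): medium key, like the slow key; up at the start and not to be pressed
- key_full (a joint): full-speed key, like the slow key; at the start it is latched down at about 0.009 (top 10 mm above the panel)
- rocker (a joint): white mains rocker, 24 (y) x 48 (x) mm, pivots 4 mm above the panel about the extractor's y axis. 0 = off: its front half lies low and level, its far half (towards the back) stands raised; 0.28 rad = on: far half low and level, front half raised. An over-centre spring throws it to the nearer end; 3 to 5 N down on the far half turns it over
- key_release_top (a point): release key: centre of the top face of its cap; rises and sinks with the key
- key_slow_top (a point): slow key: centre of the top face of its cap; rises and sinks with the key
- key_medium_top (a point): medium key: centre of the top face of its cap; rises and sinks with the key
- key_full_top (a point): full-speed key: centre of the top face of its cap; rises and sinks with the key
- rocker_far_end (a point): point on the top face of the rocker's far half, 18 mm behind the pivot, where to press to switch on; 11 mm above the panel when off, 6 mm above it when on
- burnisher: burnisher with a round wooden handle, 28 x 166 x 28 mm, lying loose on the desk to the left of the extractor. Origin: centre of its underside
- brass_bar: short brass bar, 8 x 24 x 6 mm, lying loose on the ledge. Origin: centre of its underside
- plum_stone: plum-coloured abrasive stick, 8 x 24 x 8 mm, lying loose on the ledge. Origin: centre of its underside
- brush: brass brush with a wooden back, 22 x 151 x 32 mm, lying loose on the desk to the right of the extractor. Origin: centre of its underside

How it is judged:
By the outcome, as a careful person would: the job done as asked, in the order asked, and still so for the second after the job is handed in, with the robot touching nothing.
It also fails if it takes over 38 s, if anything falls off the work surface, if the arm or the gripper's body presses on something with over 40 N, if the wrist force passes 120 N, or if a joint passes its speed limit or range.

## Working session

There is one attempt and no reset: what is moved stays moved. The work goes in short steps, each a Python script; the robot and the scene stay as the last script left them, time stands still between calls to the robot, and variables do not carry over. Pictures are saved under pics/ and viewed, at most 10 in all, crops included, and the job is handed in when it is done.

```bash
mkdir -p pics
python3 - <<'E'
from workcell import bot, get_obs, vision
import cv2,numpy as np
for n in ("scene","side"):
    d=vision.read_camera(n); cv2.imwrite(f"pics/{n}0.png",d["frame"][:,:,::-1])
    np.savez(f"pics/{n}0.npz",**d)
    V=d["view"]; print(n,d["intrinsics"].round(1).tolist(),np.round(d["dist"],3),(-V[:3,:3].T@V[:3,3]).round(3),V[2,:3].round(2))
o=get_obs();print(o["time_s"],o["orientation"],o["wrist_force"],bot.tcp_to_tips)
E
```

```text
scene [[435.9, 0.0, 317.0], [0.0, 435.9, 202.5], [0.0, 0.0, 1.0]] [0.021 0.    0.    0.    0.   ] [0.107 0.519 0.841] [ 0.43 -0.47 -0.77]
side [[474.3, 0.0, 318.1], [0.0, 474.3, 206.4], [0.0, 0.0, 1.0]] [-0.074  0.     0.     0.     0.   ] [0.103 0.914 0.638] [ 0.4  -0.78 -0.49]
0.1 [ 9.91444068e-01  1.30530697e-01 -8.96660496e-05 -6.23979503e-04] [-0.34184724 -0.01316466  0.14561268] 0.017
```

View pics/scene0.png

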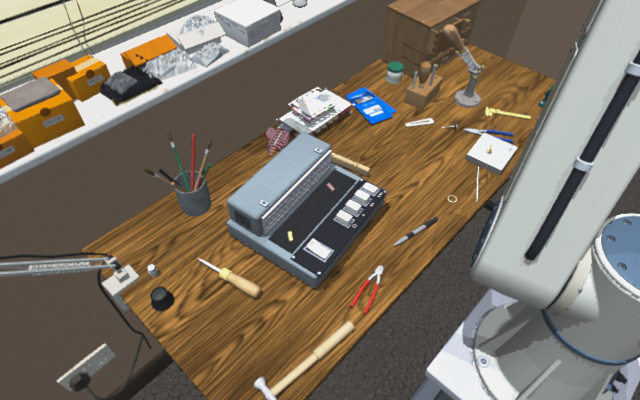

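View pics/side0.png

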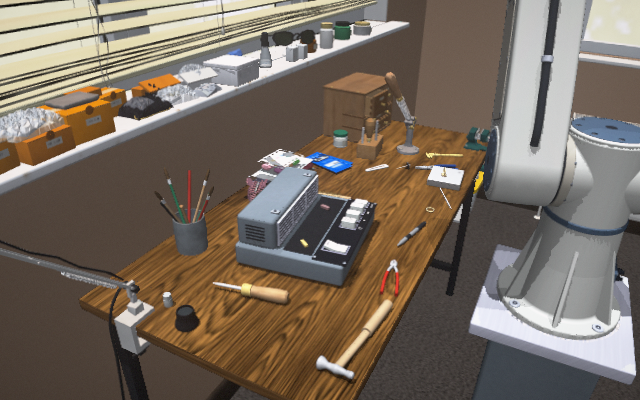

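The scene view shows the extractor around (305,210), with the rocker at about (319,250) and the four keys from (345,217) to (372,189). I'll enlarge that area and mask the white parts.

```bash
cat > h.py <<'E'
import cv2,numpy as np
def ray(d,uv):
    K,D,V=d["intrinsics"],d["dist"],d["view"]
    p=cv2.undistortPoints(np.array([[uv]],float),K,D)[0,0]
    R=V[:3,:3]; return -R.T@V[:3,3], R.T@np.array([p[0],p[1],1])
def onplane(d,uv,z):
    c,r=ray(d,uv); return c+r*(z-c[2])/r[2]
def proj(d,P):
    V=d["view"]; r,_=cv2.Rodrigues(V[:3,:3])
    return cv2.projectPoints(np.array(P,float).reshape(-1,3),r,V[:3,3],d["intrinsics"],d["dist"])[0][:,0]
def blobs(img,box,lo=190,amin=8):
    x0,y0,x1,y1=box; g=img[y0:y1,x0:x1].min(2)
    n,l,s,c=cv2.connectedComponentsWithStats((g>lo).astype(np.uint8),connectivity=4)
    return [(c[i]+[x0,y0],s[i,4]) for i in range(1,n) if s[i,4]>=amin]
E
python3 - <<'E'
from h import *
d=dict(np.load("pics/scene0.npz")); 
for lo in (185,205,225):
  print(lo)
  for c,a in blobs(d["frame"],(290,170,395,275),lo): print(c.round(1),a,onplane(d,c,.079).round(4)[:2],onplane(d,c,.07).round(4)[:2])
im=d["frame"][165:290,220:395,::-1]
cv2.imwrite("pics/crop1.png",cv2.resize(im,None,fx=4.5,fy=4.5,interpolation=cv2.INTER_CUBIC))
E
```

```text
185
[300. 180.] 63 [0.6153 0.0306] [0.6213 0.0248]
[369.8 186.9] 84 [ 0.4821 -0.068 ] [ 0.4866 -0.0749]
[362.  194.4] 91 [ 0.4804 -0.0374] [ 0.4848 -0.044 ]
[353.  204.5] 94 [4.756e-01 3.000e-04] [ 0.48   -0.0058]
[344.  215.3] 96 [0.4698 0.0379] [0.4741 0.0322]
[318.1 248.2] 236 [0.4509 0.1415] [0.4549 0.137 ]
[378.4 270.1] 57 [0.327  0.0954] [0.3296 0.0904]
205
[300. 180.] 63 [0.6153 0.0306] [0.6213 0.0248]
[369.7 187.1] 79 [ 0.4819 -0.0675] [ 0.4863 -0.0744]
[361.8 194.4] 85 [ 0.4807 -0.0369] [ 0.4851 -0.0435]
[353.  204.6] 89 [4.755e-01 4.000e-04] [ 0.4798 -0.0057]
[344.  215.2] 95 [0.47   0.0378] [0.4742 0.0321]
[318.  248.2] 224 [0.451  0.1417] [0.4551 0.1372]
[378.3 270.4] 47 [0.3268 0.0961] [0.3294 0.0911]
225
[369.8 186.9] 71 [ 0.482 -0.068] [ 0.4864 -0.0749]
[362.  194.2] 75 [ 0.4807 -0.0377] [ 0.4851 -0.0443]
[353.1 204.5] 83 [4.754e-01 3.000e-04] [ 0.4798 -0.0058]
[344.  215.4] 85 [0.4695 0.038 ] [0.4738 0.0323]
[318.1 248.3] 203 [0.4506 0.1417] [0.4547 0.1372]
[377.3 272. ] 23 [0.326  0.1003] [0.3286 0.0953]
```

View pics/crop1.png

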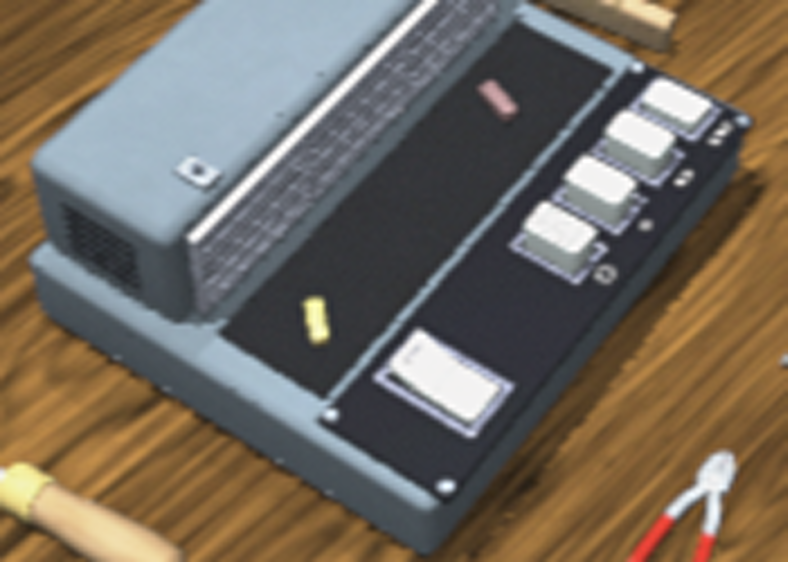

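The crop matches the description: ring, one, two and three dots run from left to right, the full key is low, and the rocker's far half is raised. The key spacing measures 38.1, 37.8 and 37.9 mm against 38 expected, and the row is yawed about 0.145 rad. Next I'll move above the row and check with the side and wrist cameras.

```bash
cat >> h.py <<'E'
REL=np.array([.4699,.0379]); FULL=np.array([.4864,-.0747])
ey=(REL-FULL)/np.linalg.norm(REL-FULL); ex=np.array([ey[1],-ey[0]])
MID=(REL+FULL)/2+ey*.065
a=np.arctan2(ey[1],ey[0]); Q=[np.cos(a/2),np.sin(a/2),0,0]
def pt(x,y,z): return np.r_[MID+x*ex+y*ey,z]
E
python3 - <<'E'
from h import *
from workcell import bot,hand,get_obs,vision
s=dict(np.load("pics/side0.npz"))
P=[pt(0,-.008,.079),pt(0,-.046,.079),pt(0,-.084,.079),pt(0,-.122,.07),pt(0,.092,.067)]
print(np.round(P,4).tolist()); print("side pred",proj(s,P).round(1).tolist())
print([(c.round(1).tolist(),int(n)) for c,n in blobs(s["frame"],(315,190,385,265),205)])
p=get_obs()["position"]; bot.servo_line([p[0],p[1],.32],velocity=.25)
hand.move_gripper(0.0,40)
bot.reach(pt(-.02,-.008,.22),Q)
d=vision.read_camera("wrist"); np.savez("pics/w1.npz",**d); o=get_obs()
print(o["time_s"],o["position"],o["wrist_force"],o["gripper_width"])
V=d["view"];print((-V[:3,:3].T@V[:3,3]).round(3))
print("wrist pred",proj(d,P).round(1).tolist())
im=d["frame"][:,:,::-1].copy()
for u in proj(d,P): cv2.circle(im,tuple(int(v) for v in u.round()),3,(0,0,255),1)
cv2.imwrite("pics/w1.png",im)
E
```

```text
[[0.4699, 0.038, 0.079], [0.4754, 0.0004, 0.079], [0.4809, -0.0372, 0.079], [0.4864, -0.0748, 0.07], [0.4554, 0.1369, 0.067]]
side pred [[347.6, 218.9], [352.0, 211.3], [356.2, 204.1], [359.9, 200.5], [334.6, 245.8]]
[([358.7, 202.9], 99), ([352.9, 211.9], 56), ([348.6, 219.5], 63), ([335.6, 246.0], 148)]
3.8583 [0.45037715 0.03454877 0.22010043] [ 0.11952328 -0.28171961 -0.80564053] -0.00025138396334291655
[0.44  0.108 0.346]
wrist pred [[340.1, 193.0], [339.3, 234.1], [338.6, 272.2], [337.3, 302.2], [341.6, 68.3]]
```

View pics/w1.png

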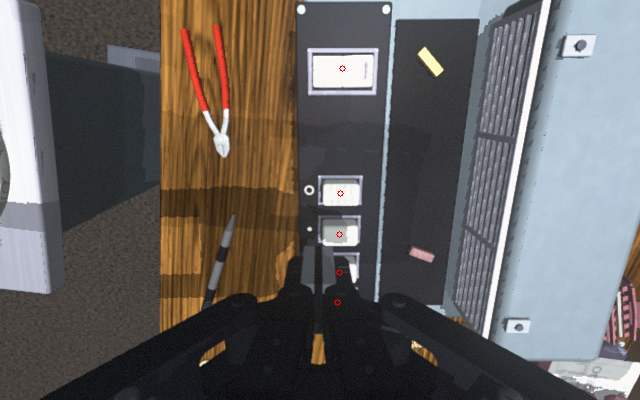

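The wrist view shows the predicted centres (red circles) on the release key at (340,193), the slow key at (339,234) and the rocker at (342,68), within about 1 mm. The fingers are shut, so I'll press the release key while monitoring force.

```bash
cat >> h.py <<'E'
def press(x,y,top,maxdown,flim,stride=.001):
    from workcell import bot,get_obs
    bot.servo_line(pt(x,y,top+.017+.03),Q,velocity=.15) 
    bot.servo_line(pt(x,y,top+.017+.006),velocity=.08); bot.dwell(.1)
    f0=get_obs()["wrist_force"][2]; z=top+.006; log=[]
    while z>top-maxdown:
        z-=stride; bot.servo_line(pt(x,y,z+.017),velocity=.02)
        o=get_obs(); f=o["wrist_force"][2]-f0
        log.append((round((o["position"][2]-.017-top)*1e3,1),round(float(f),1)))
        if f>flim: break
    bot.dwell(.1); print(log, "held",round(float(get_obs()["wrist_force"][2]-f0),1))
    bot.servo_line(pt(x,y,top+.017+.03),velocity=.12)
    print("t",get_obs()["time_s"])
E
python3 - <<'E'
from h import *
from workcell import bot,get_obs,vision
bot.servo_line(pt(0,-.008,.15),Q,velocity=.2)
press(0,-.008,.079,.0135,9)
d=vision.read_camera("scene"); np.savez("pics/s1.npz",**d)
for c,n in blobs(d["frame"],(290,170,395,275),205): print(c.round(1),n)
im=d["frame"][165:290,220:395,::-1]
cv2.imwrite("pics/s1.png",cv2.resize(im,None,fx=4.5,fy=4.5,interpolation=cv2.INTER_CUBIC))
E
```

```text
[(np.float64(5.2), -0.6), (np.float64(4.0), -0.3), (np.float64(2.9), -0.0), (np.float64(1.9), -1.1), (np.float64(0.9), -0.7), (np.float64(0.0), -0.3), (np.float64(-0.9), 0.5), (np.float64(-2.0), 2.5), (np.float64(-3.0), 1.7), (np.float64(-4.0), 2.0), (np.float64(-5.0), 1.5), (np.float64(-6.0), 1.4), (np.float64(-7.1), 1.6), (np.float64(-8.0), 1.6), (np.float64(-9.0), 2.0), (np.float64(-10.0), 1.0), (np.float64(-11.0), 1.9), (np.float64(-12.0), 2.5), (np.float64(-13.0), 3.9), (np.float64(-13.2), 16.3)] held 17.0
t 10.85
[300. 180.] 63
[372.2 183.5] 29
[340.2 215.3] 23
[318.  248.2] 222
[377.6 271.4] 20
```

View pics/s1.png

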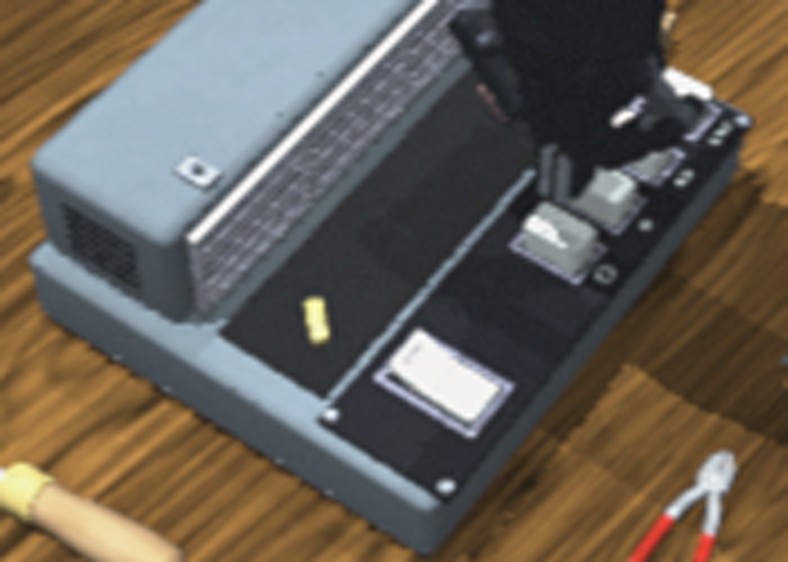

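The release key went to its stop: 13.2 mm down, then the force jumped to 16 N. The arm hides the full key in this view, and the rocker is unchanged. Next is the rocker's far end.

Run:
```python
from h import *
from workcell import bot,get_obs,vision
press(.018,.092,.072,.0075,11)
bot.servo_line(pt(0,.04,.19),velocity=.25)
d=vision.read_camera("wrist"); cv2.imwrite("pics/w2.png",d["frame"][:,:,::-1])
d=vision.read_camera("scene"); np.savez("pics/s2.npz",**d)
for c,n in blobs(d["frame"],(290,170,395,275),205): print(c.round(1),n)
im=d["frame"][165:290,220:395,::-1]
cv2.imwrite("pics/s2.png",cv2.resize(im,None,fx=4.5,fy=4.5,interpolation=cv2.INTER_CUBIC))
```

```text
[(np.float64(5.2), -0.9), (np.float64(4.0), -1.6), (np.float64(2.9), -0.6), (np.float64(1.9), 0.4), (np.float64(0.9), -0.3), (np.float64(0.1), 0.0), (np.float64(-0.9), 0.8), (np.float64(-2.1), -0.4), (np.float64(-3.2), 0.4), (np.float64(-4.2), -0.9), (np.float64(-5.1), 0.4), (np.float64(-5.9), 1.2), (np.float64(-6.1), 14.5)] held 12.9
t 16.0833
[299.5 180.5] 60
[371.2 184.8] 68
[362.1 194.7] 78
[353.  204.6] 89
[342.4 214. ] 60
[317.9 248.4] 193
[377.4 271.8] 16
```

View pics/s2.png

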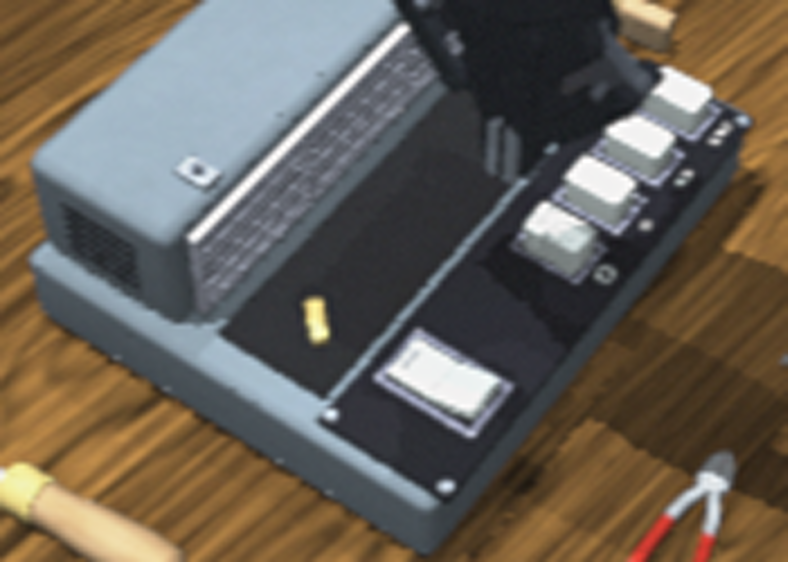

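View pics/w2.png

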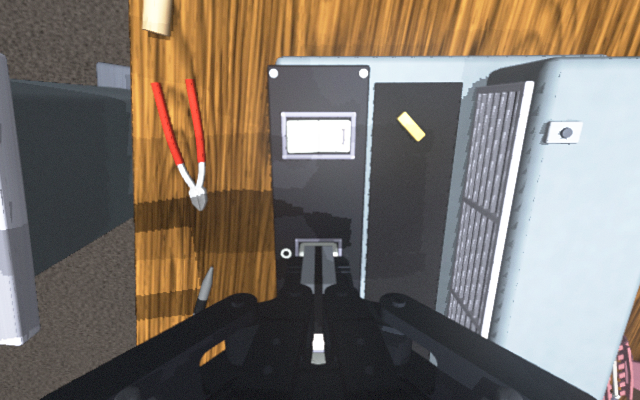

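The full key is now up at scene pixel (371,185), level with the others. The rocker has turned over: its far half lies low and its front half is raised at about (325,253). Next I'll press the slow key to its stop, then retreat and look.

Run:
```python
from h import *
from workcell import bot,get_obs,vision
bot.servo_line(pt(0,-.046,.15),velocity=.25)
press(0,-.046,.079,.0145,11,.0015)
bot.servo_line(pt(-.03,-.02,.26),velocity=.25)
bot.servo_line(pt(-.07,.16,.26),velocity=.3)
d=vision.read_camera("wrist"); cv2.imwrite("pics/w3.png",d["frame"][:,:,::-1])
d=vision.read_camera("scene"); np.savez("pics/s3.npz",**d)
for c,n in blobs(d["frame"],(290,170,395,275),205): print(c.round(1),n)
im=d["frame"][165:290,220:395,::-1]
cv2.imwrite("pics/s3.png",cv2.resize(im,None,fx=4.5,fy=4.5,interpolation=cv2.INTER_CUBIC))
print(get_obs()["time_s"])
```

```text
[(np.float64(4.7), -0.6), (np.float64(2.9), 0.8), (np.float64(1.4), -0.4), (np.float64(0.0), 0.7), (np.float64(-1.5), 1.1), (np.float64(-3.0), 1.4), (np.float64(-4.5), 2.7), (np.float64(-6.1), 1.9), (np.float64(-7.6), 1.2), (np.float64(-9.2), 0.9), (np.float64(-10.6), 3.0), (np.float64(-12.1), 3.6), (np.float64(-13.1), 11.6)] held 12.1
t 21.95
[298.3 181.7] 53
[370.4 184.4] 79
[363.  194.8] 68
[347.6 217.4] 17
[317.8 248.2] 199
23.525
```

View pics/s3.png

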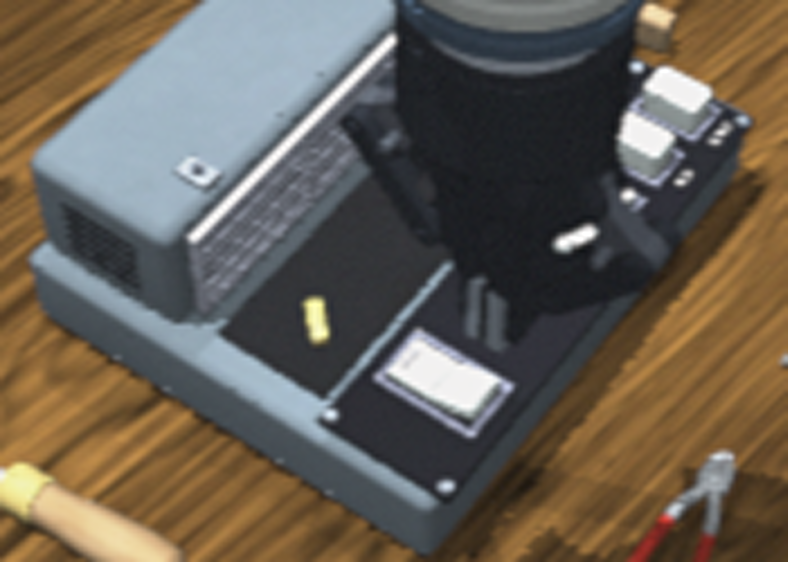

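The slow key went to its 13.1 mm stop, the rocker is still on, and full and medium are up. The arm hides the slow key, so I'll clear it to the right and look.

Run:
```python
from h import *
from workcell import bot,get_obs,vision
bot.reach(pt(-.1,-.3,.3),Q)
d=vision.read_camera("scene")
for c,n in blobs(d["frame"],(290,170,395,275),205): print(c.round(1),n)
im=d["frame"][165:290,220:395,::-1]
cv2.imwrite("pics/s4.png",cv2.resize(im,None,fx=4.5,fy=4.5,interpolation=cv2.INTER_CUBIC))
print(get_obs()["time_s"])
```

```text
[300. 180.] 63
[370.2 184.5] 85
[361.8 194.5] 86
[352.6 207. ] 92
[344.  215.3] 96
[317.7 248.2] 215
[378.3 270.3] 53
25.2667
```

View pics/s4.png

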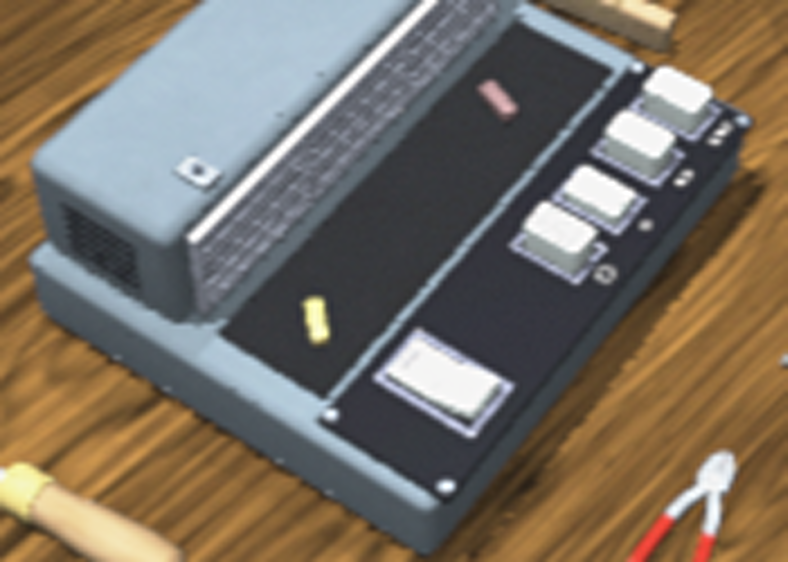

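The slow key sits low and latched at (353,207). Full, medium and release are up, the rocker is on, and the bar and stone haven't moved.

```bash
python3 -c "
from workcell import hand_in; print(hand_in())"
```

```text
the job is handed in; nothing more can be done
None
```

The job is done and handed in at about 25 s of the 38 s allowed: full-speed key released, mains rocker switched on, then the slow key pressed and latched, with no other key pressed and the loose items in the final view (brass bar, plum stone and the visible part of the burnisher) showing no movement.

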